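# Load the bench shaker: platform on its twin pins, dishes stacked on it

## Robot

A 7-joint arm with a two-finger parallel gripper is mounted at the origin on a cart in front of the work surface, level with it; the furniture and walls round the work are solid. World frame = base frame: x ahead of the robot, y to its left, z up, the work surface at z = 0. Lengths are in m, angles in rad, forces in N, time in s.
With the tool pointing down it reaches from about 0.35 to 0.9 m from the base axis. Payload 8.1 kg.
Tool frame: the origin (TCP) lies between the finger pads; the fingertips stand 25 mm ahead of it and the grasp point (between the pads) lies 6 mm ahead of it; z points along the fingers, y is the direction in which the jaws open and shut (so a half turn about z gives the same grasp; the last joint's range is limited). The gripper opens to 92 mm and grips with 3 to 60 N. Pads are 19 mm wide; open, the fingers measure 130 mm over their backs; the gripper's body (75 mm by 190 mm) begins 47 mm behind the grasp point.
Start: joints at [1.057, 0.434, 0.025, 1.573, -0.012, 1.134, -0.075], TCP at [0.25, -0.573, 0.252] pointing down, gripper open.
Joint ranges: [-2.62, 2.62], [-0.44, 2.09], [-1.27, 1.32], [0.08, 2.57], [-1.32, 4.46], [0.12, 2], [-2.74, 2.74]. Speed limits (rad/s): [2.22, 2.22, 3.01, 3.01, 3.14, 3.14, 3.14].

## Interface

Orientations are given as a rotation vector (axis times angle).
In Python, from cell import * gives the robot as it stands.
- The arm moves only by the shell command python3 -m jog 'ROWS' [FORCE]. ROWS is JSON, one flat list of numbers, 5 for each row, row after row: the finger opening in mm, from 0 to 91.8, then the shift along the tool's x, y, z in units of 40 mm (1.0 is 40 mm), then the turn about the tool's z in units of 6 degrees (1.0 is 6 degrees). A call has 1 to 20 rows; each row shifts and turns the pose as measured when the row begins, along the tool's axes as they then stand; what a row does not reach is not made up. A row lasts 1/12 s, in which the tool goes at most 41.7 mm and 7.16 degrees, less where a joint would pass 70% of its speed; a pose out of reach is approached as far as the arm can. A call is refused whole if a number of a shift passes 1 or a number of a turn 1, either way. A call with a gripper value outside its range is refused whole. The fingers move at their own pace and stop on an object; FORCE is the grip in N (left out, the last holds). Time passes only in rows, so rows that do not move let the fingers close. It gives the time, the measured TCP pose, the force and the opening at its end, in the units of the state.
- observe(): the state, without advancing time (a new reading comes with each control period).
- get_image(name): name is "scene" or "side" or "wrist"; returns the picture (400x640x3 uint8, red, green, blue); there is no depth.
- camera_params(name): a dict with "intrinsics" (3x3 intrinsics, pixels), "dist_coeffs" ([k1, k2, p1, p2, k3] as OpenCV has them; the pictures are not rectified), "xyz" and "orientation" of the camera in the world. Camera axes: x right, y down, z forward; pixel columns grow to the right and rows downward; lengths in m; the calibration is good to about 2 mm. A picture is of the moment at which its call begins: read the wrist's pose just before it. camera_params takes no time and is no camera call; for the wrist camera it gives the pose at the moment of the call.
- sign_off(): hands the job in, once; it reports no verdict.
The state is a dict: "clock": time; "joints": joint angles; "dq": joint speeds; "joint_efforts": joint torques, N m; "position": TCP position; "ee_rot": TCP orientation; "force": force on the tool from outside, world axes, zero at the start; "ft_torque": the same for the moment, N m; "width": opening from 0.0 (shut) to 1.0 (fully open).
Only numpy, scipy, OpenCV 4.12 (cv2) and the standard library are available. Lean on these libraries where they do the work, as an engineer would, in place of code of your own. Each camera call takes 0.05 s, during which the arm holds its last target. There are 200 camera calls.

## Task

Get the bench shaker ready to run: seat the metal platform on the shaker's two pins so that both pins come up through its holes and it lies fully down, then stand the deep dish upright in the middle of the platform and the shallow dish upright and centred on top of it. Set everything down gently, never letting it drop, and do not disturb the specimen cup, the roll of tape or the pen.

Things in the scene. Friction and masses are not known exactly. Their poses are not given: they have to be found in the camera images.
- shaker: Fixed bench shaker: white housing 160 (x) by 230 (y) mm, top at 45 mm; on it a dark bar 34 mm wide along y, top at 54 mm, with two steel posts at y = +84 and -84 mm: 26 mm wide up to a shoulder at 80 mm, then a 12 mm pin, straight for 16 mm and tapering over 12 mm to 5 mm at its tip at 108 mm (heights above the worktop). Origin under the housing's centre at worktop height, z up, controls at -x.
- pin_left (a point): Centre of the shoulder of the shaker's post at +y, at the foot of its pin, 80 mm above the worktop; the pin's tip is 28 mm above this point.
- pin_right (a point): The same point of the post at -y, 168 mm from the other.
- platform: Loose metal channel, open side down: 200 mm long (x), 66 wide (y), 24 high, about 0.3 kg; top deck 6 mm thick, side flanges 4 mm. Two 16 mm holes in the deck at x = +84, -84 mm; a dark patch 62 mm wide marks its middle. Either end fits either pin. Grip it across its width at mid length. Seated: underside 62 mm, top 86 mm above the worktop. Origin at the centre of its underside, z up.
- hole_a (a point): Centre of the hole at the platform's +x end, at the deck's underside (18 mm above the platform's origin).
- hole_b (a point): Centre of the hole at the platform's -x end, at the deck's underside.
- platform_mid (a point): Middle of the platform's upper surface, 24 mm above its origin.
- deep_dish: Loose round lidded dish, the taller one: 62 mm in diameter, 34 mm high, whitish, with a white flat lid, about 80 g, rigid, the lid does not come off. Origin at the centre of its underside, z up.
- shallow_dish: Loose round lidded dish, the flatter one: 62 mm in diameter, 18 mm high, otherwise like the deep dish, about 60 g. Origin at the centre of its underside, z up.
- cup: Bystander: lidded specimen cup, 58 mm in diameter, 59 mm high, in front of the shaker. Origin at the centre of its underside.
- tape: Bystander: flat roll of tape, 100 mm in diameter, 25 mm high, lying behind the platform's place. Origin at the centre of its underside.
- pen: Bystander: pen lying on the worktop near its front edge, 142 mm long, 11 mm high. Origin at its centre, underside.
Not all that is in view belongs to the job. What is shaped like the deep_dish but green or yellow is not meant.

How it is judged:
On the way, in this order (a step that is already met when the one before it is completed fails the run):
1. the platform lies fully down on both pins (((distance between hole_a and pin_left below 0.006 m and distance between hole_b and pin_right below 0.006 m) or (distance between hole_a and pin_right below 0.006 m and distance between hole_b and pin_left below 0.006 m))), for 0.2 s.
2. the deep dish stands in the middle of the seated platform (((distance between hole_a and pin_left below 0.006 m and distance between hole_b and pin_right below 0.006 m) or (distance between hole_a and pin_right below 0.006 m and distance between hole_b and pin_left below 0.006 m)) and horizontal distance between deep_dish and platform_mid below 0.01 m and z of deep_dish in the frame of platform between 0.02 and 0.028 m and angle between deep_dish's own z axis and vertical below 0.1 rad), for 0.2 s.
3. the shallow dish lies centred on the deep dish (all of step 2 and horizontal distance between shallow_dish and deep_dish below 0.01 m and z of shallow_dish in the frame of deep_dish between 0.03 and 0.038 m and angle between shallow_dish's own z axis and vertical below 0.1 rad), for 0.2 s.
At the end, for the whole second after the job is handed in: Both holes of the platform are within 6 mm of the pin shoulders' centres (each on its own pin, deck down on the shoulders), the deep dish stands upright on the deck within 10 mm of its middle, the shallow dish lies upright on the deep dish within 10 mm of its centre, all at rest (below 20 mm/s) (all of step 3 and linear speed of each of platform, deep_dish, shallow_dish below 0.02 m/s); the robot touches nothing.
It fails at once if the platform or a dish falls freely (faster than 0.6 m/s while not held) ((linear speed of platform above 0.6 m/s and contact force between platform and the fingers below 0.05 N) or (linear speed of deep_dish above 0.6 m/s and contact force between deep_dish and the fingers below 0.05 N) or (linear speed of shallow_dish above 0.6 m/s and contact force between shallow_dish and the fingers below 0.05 N)).
It fails at once if the specimen cup, the roll of tape or the pen is moved by more than 25 mm (distance of any of cup, tape, pen from where it was at the start of the episode above 0.025 m).
It also fails if it takes over 67 s, if anything falls off the work surface, if the arm or the gripper's body presses on something with over 40 N, if the wrist force passes 120 N, or if a joint passes its speed limit or range.

## Working session

There is one attempt and no reset: what is moved stays moved. The work goes in short steps, Python scripts to look and compute and a shell command to move; the robot and the scene stay as the last step left them, time stands still between calls to the robot, and variables do not carry over. Pictures are saved under pics/ and viewed, about 8 in all and at most 12, crops included, and the job is handed in when it is done.

```bash
mkdir -p pics; ls
python3 - <<'E'
from cell import *
import cv2,numpy as np
s=observe();print(s['clock'],s['position'],s['ee_rot'],s['width'],s['force'])
for n in("scene","side","wrist"):
    im=get_image(n);cv2.imwrite(f"pics/{n}0.png",im[:,:,::-1])
    c=camera_params(n);print(n,c)
E
```

```text
pics
0.0 [ 0.24933406 -0.57260486  0.25095955] [-3.07415822e+00 -6.40299545e-01  7.15504545e-04] 0.9966493847021651 [ 0.17642553 -0.39253283  0.57900856]
scene {'intrinsics': array([[503.32941533,   0.        , 318.10509768],
       [  0.        , 503.32941533, 203.52256571],
       [  0.        ,   0.        ,   1.        ]]), 'dist_coeffs': array([0.04134066, 0.        , 0.        , 0.        , 0.        ]), 'xyz': array([-0.07277282,  0.68202251,  1.06141893]), 'orientation': array([-0.87470295,  2.54084362, -1.02397216])}
side {'intrinsics': array([[479.6258069 ,   0.        , 320.65337068],
       [  0.        , 479.6258069 , 205.64578327],
       [  0.        ,   0.        ,   1.        ]]), 'dist_coeffs': array([-0.09576662,  0.        ,  0.        ,  0.        ,  0.        ]), 'xyz': array([-0.20679507,  0.4279736 ,  1.39235281]), 'orientation': array([-1.32506788,  2.42202503, -0.75496636])}
wrist {'intrinsics': array([[297.8090528 ,   0.        , 315.82867776],
       [  0.        , 297.8090528 , 203.33305649],
       [  0.        ,   0.        ,   1.        ]]), 'dist_coeffs': array([-0.05600049,  0.        ,  0.        ,  0.        ,  0.        ]), 'xyz': array([ 0.3127153 , -0.54489906,  0.38546694]), 'orientation': array([ 2.43815213, -1.59726163, -0.2121918 ])}
```

View pics/scene0.png

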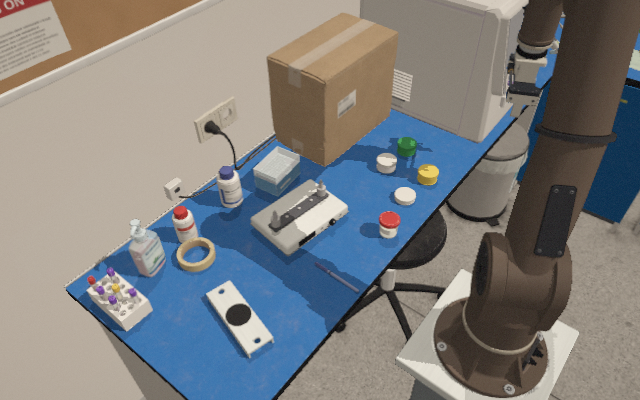

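View pics/side0.png

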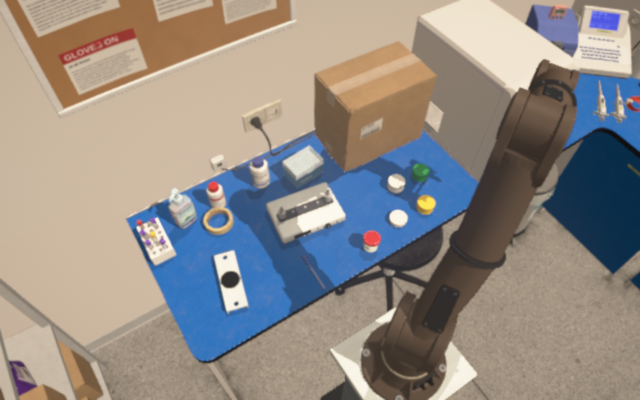

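```bash
cat > h.py <<'E'
from cell import *
import cv2,numpy as np
from scipy.spatial.transform import Rotation as R
def ray(c,px):
    p=cv2.undistortPoints(np.array(px,float).reshape(-1,1,2),c['intrinsics'],c['dist_coeffs']).reshape(-1,2)
    d=np.c_[p,np.ones(len(p))]@R.from_rotvec(c['orientation']).as_matrix().T
    return np.array(c['xyz']),d
def onplane(c,px,z):
    o,d=ray(c,px); return o+d*((z-o[2])/d[:,2])[:,None]
def tri(c1,p1,c2,p2):
    o1,d1=ray(c1,[p1]);o2,d2=ray(c2,[p2]);A=np.c_[d1[0],-d2[0]]
    t=np.linalg.lstsq(A,o2-o1,rcond=None)[0];a=o1+t[0]*d1[0];b=o2+t[1]*d2[0]
    return (a+b)/2,np.linalg.norm(a-b)
def tool():
    s=observe();return np.array(s['position']),R.from_rotvec(s['ee_rot']).as_matrix(),s
def goto(p,jaw=None):
    """remaining tool shift (units of 40mm) to bring TCP to p; turn (units 6deg) to bring jaw axis to world angle jaw"""
    t,M,s=tool();d=M.T@(np.array(p)-t)/.04
    out=[d.round(2)]
    a=np.degrees(np.arctan2(M[1,1],M[0,1]));out.append(('jawdeg',round(a,1)))
    if jaw is not None:
        e=(jaw-a+90)%180-90;out.append(('turn units',round(-e/6,2)))
    print('clock',round(s['clock'],2),t.round(4),'tilt',M[:,2].round(3),'w',round(s['width'],3),'F',np.round(s['force'],1),*out)
E
python3 - <<'E'
from h import *
for n in("scene","side"):
    im=cv2.imread(f"pics/{n}0.png");c=camera_params(n)
    hsv=cv2.cvtColor(im,cv2.COLOR_BGR2HSV)
    m=((hsv[...,1]<90)&(hsv[...,2]>120)).astype(np.uint8)
    k,l,st,ce=cv2.connectedComponentsWithStats(m)
    for i in range(1,k):
        if 60<st[i,4]<6000:
            x,y=ce[i];P=onplane(c,[[x,y]],.03)[0]
            if .1<P[0]<1.2 and abs(P[1])<1: print(n,ce[i].round(1),st[i],P.round(3))
im=cv2.imread("pics/scene0.png")
a=cv2.resize(im[130:250,360:460],None,fx=4,fy=4,interpolation=3);b=cv2.resize(im[270:370,190:290],None,fx=4,fy=4,interpolation=3)
b=cv2.copyMakeBorder(b,0,80,0,0,0);cv2.imwrite("pics/crop1.png",np.hstack([a,b]))
E
```

```text
scene [346.1 103.2] [337  89  20  30 325] [ 0.798 -0.542  0.03 ]
scene [371.4 129.3] [353 116  37  29  67] [ 0.642 -0.472  0.03 ]
scene [276.5 164.5] [ 253  146   47   39 1063] [ 0.776 -0.148  0.03 ]
scene [386.  162.4] [376 153  21  20 352] [ 0.512 -0.361  0.03 ]
scene [299.6 215.5] [ 250  179   99   75 3156] [ 0.581 -0.025  0.03 ]
scene [404.7 195.5] [394 187  22  19 330] [ 0.39  -0.271  0.03 ]
scene [191.8 243.1] [ 172  209   44   63 1136] [0.745 0.227 0.03 ]
scene [387.7 231.7] [379 224  21  15 180] [ 0.353 -0.125  0.03 ]
scene [120.3 300.8] [  86  271   67   61 1943] [0.744 0.453 0.03 ]
scene [344.1 281.1] [331 272  28  19  65] [0.35  0.078 0.03 ]
scene [239.7 317.5] [ 206  280   68   78 1782] [0.482 0.311 0.03 ]
side [371.2 128. ] [360 118  23  21 256] [ 0.777 -0.448  0.03 ]
side [302.8 162.1] [282 145  42  36 845] [ 0.773 -0.134  0.03 ]
side [549.6 179.5] [536 164  23  28 268] [ 0.22  -0.858  0.03 ]
side [396.  182.5] [387 173  19  20 303] [ 0.514 -0.366  0.03 ]
side [217.8 203.8] [203 181  31  54 412] [0.772 0.212 0.03 ]
side [306.3 211. ] [ 266  182   80   60 2516] [ 0.582 -0.031  0.03 ]
side [397.9 217.9] [389 209  19  19 287] [ 0.391 -0.278  0.03 ]
side [216.5 221.2] [207 212  23  17  76] [0.71  0.247 0.03 ]
side [438.  250.2] [404 213  61  68 715] [ 0.22  -0.312  0.03 ]
side [156.  241.6] [ 136  217   40   49 1027] [0.745 0.453 0.03 ]
side [370.5 248.1] [364 241  17  12  91] [ 0.346 -0.13   0.03 ]
side [230.2 281.2] [ 213  250   36   64 1147] [0.486 0.309 0.03 ]
```

View pics/crop1.png

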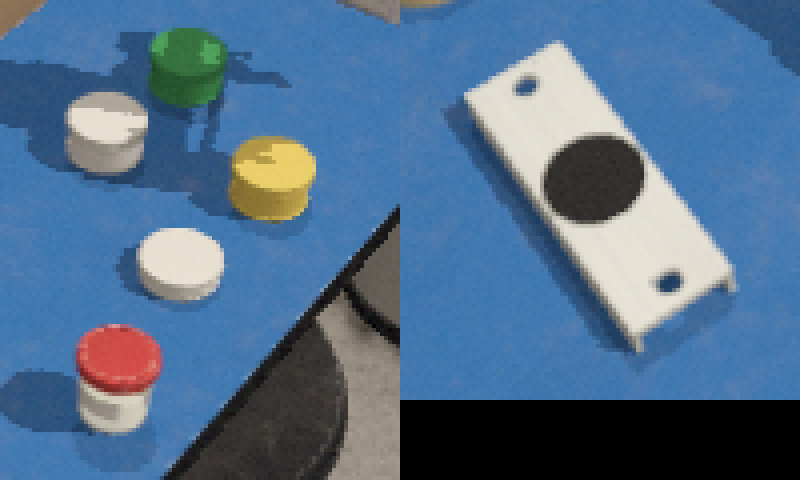

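Candidates in the scene view: white taller dish (386,162) = deep dish; white flat one (405,196) = shallow dish. The green one (407,147) and yellow one (428,175) are decoys, since the task excludes those colours. The crop confirms heights and colours. The platform's holes are at (221.5,291.5) and (257.2,340.5), and its patch is at (238.5,314.7).

Run:
```python
from h import *
c=camera_params("scene")
H=onplane(c,[[221.5,291.5],[257.2,340.5],[238.5,314.7]],.024);print(H.round(4),np.linalg.norm(H[0]-H[1]))
d=H[1]-H[0];lon=np.degrees(np.arctan2(d[1],d[0]));print('long',lon)
print('deep top',onplane(c,[[386.7,159.2]],.034).round(4),'shallow',onplane(c,[[405.2,194]],.018).round(4))
print("joints",observe()['joints'])
goto([H[2][0],H[2][1],.25],lon+90)
t,M,s=tool();w=camera_params("wrist");W=R.from_rotvec(w['orientation']).as_matrix()
print('cam in tool',M.T@(w['xyz']-t));print('camaxes in tool',(M.T@W).round(2))
im=cv2.imread("pics/scene0.png")
b=cv2.resize(im[170:260,240:360],None,fx=6,fy=6,interpolation=3);cv2.imwrite("pics/crop2.png",b)
```

```text
[[0.5732 0.2837 0.024 ]
 [0.4118 0.3269 0.024 ]
 [0.4934 0.305  0.024 ]] 0.16714843332158824
long 165.0325172779996
deep top [[ 0.5162 -0.3704  0.034 ]] shallow [[ 0.3971 -0.2883  0.018 ]]
joints [ 1.05739208  0.43508105  0.02498298  1.57383167 -0.0115617   1.13402207
 -0.07510607]
clock 0.15 [ 0.2494 -0.5727  0.2511] tilt [-0.001  0.001 -1.   ] w 1.002 F [ 0.3  0.  -0.3] [ 14.35 -17.68   0.05] ('jawdeg', np.float64(-66.5)) ('turn units', np.float64(6.42))
cam in tool [ 0.06913342 -0.00038075 -0.13434091]
camaxes in tool [[ 0.   -0.97 -0.26]
 [ 1.   -0.    0.  ]
 [-0.   -0.26  0.97]]
```

View pics/crop2.png

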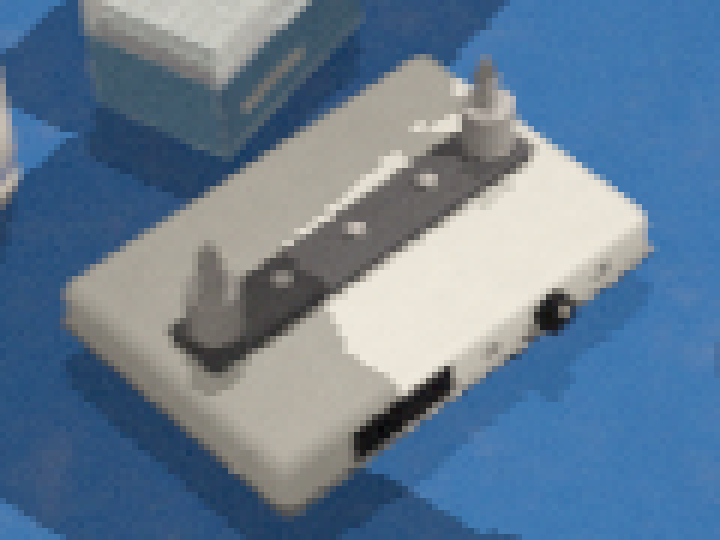

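```bash
python3 -m jog '[91,0.63,-0.775,0,0,91,0.63,-0.775,0,0,91,0.63,-0.775,0,0,91,0.63,-0.775,0,0,91,0.63,-0.775,0,0,91,0.63,-0.775,0,0,91,0.63,-0.775,0,0,91,0.63,-0.775,0,0,91,0.63,-0.775,0,0,91,0.63,-0.775,0,0,91,0.63,-0.775,0,0,91,0.63,-0.775,0,0,91,0.63,-0.775,0,0,91,0.63,-0.775,0,0,91,0.63,-0.775,0,0,91,0.63,-0.775,0,0,91,0.63,-0.775,0,0,91,0.63,-0.775,0,0,91,0.63,-0.775,0,0,91,0.63,-0.775,0,0]' 40
python3 - <<'E'
from h import *
goto([.4934,.305,.25],75)
c=camera_params("scene")
T=onplane(c,[[274.7,210.5],[321,179.7]],.108);print(T.round(4),np.linalg.norm(T[0]-T[1]),np.degrees(np.arctan2(*(T[0]-T[1])[[1,0]])))
E
```

```text
clock: 1.82
position: [0.4679, 0.2203, 0.2459]
ee_rot: [3.077, 0.611, -0.004]
force: [1.0, -0.7, -0.2]
width: 0.993
clock 1.82 [0.4679 0.2203 0.2459] tilt [-0.002 -0.005 -1.   ] w 0.993 F [ 1.  -0.7 -0.2] [ 1.4  -1.71 -0.11] ('jawdeg', np.float64(-67.5)) ('turn units', np.float64(6.24))
[[ 0.5945  0.0539  0.108 ]
 [ 0.571  -0.1122  0.108 ]] 0.16773844099320773 81.96977595017482
```

```bash
python3 -m jog '[91,0.63,-0.775,0,0,91,0.63,-0.775,0,0,91,0,0,0,1,91,0,0,0,1,91,0,0,0,1,91,0,0,0,1,91,0,0,0,1,91,0,0,0,1,91,0,0,0,0.3,91,0,0,0,0]' >/dev/null
python3 - <<'E'
from h import *
goto([.4934,.305,.25],75)
c=camera_params("wrist");im=get_image("wrist")[:,:,::-1].copy();cv2.imwrite("pics/w1.png",im);np.save("w1.npy",c)
E
```

```text
clock 2.65 [0.4888 0.3131 0.2406] tilt [-0.01  -0.001 -1.   ] w 0.987 F [-0.1 -0.2 -0.2] [ 0.17  0.16 -0.24] ('jawdeg', np.float64(-106.5)) ('turn units', np.float64(-0.24))
```

View pics/w1.png

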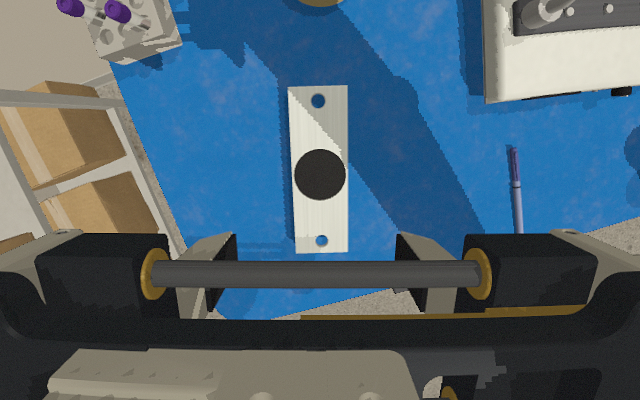

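The wrist view shows the platform with its holes at (318,100) and (321,240) and its patch at (320,174). The pen is to the right, at (515,190).

Run:
```python
from h import *
im=cv2.imread("pics/w1.png");c=np.load("w1.npy",allow_pickle=True).item()
hsv=cv2.cvtColor(im,cv2.COLOR_BGR2HSV);white=((hsv[...,1]<60)&(hsv[...,2]>110)).astype(np.uint8)
roi=np.zeros_like(white);roi[80:258,284:352]=white[80:258,284:352]
cs,h=cv2.findContours(roi,cv2.RETR_CCOMP,cv2.CHAIN_APPROX_NONE)
for k,a in enumerate(cs):
    A=cv2.contourArea(a)
    if A>60:
        m=cv2.moments(a);p=[m['m10']/m['m00'],m['m01']/m['m00']];print(h[0][k][3],A,np.round(p,1),onplane(c,[p],.024).round(4))
        if A>3000:
            P=onplane(c,a.reshape(-1,2),.024)[:,:2].astype(np.float32)*1000;print(cv2.minAreaRect(P))
goto([.4934,.305,.1])
```

```text
-1 9220.5 [319.2 166.8] [[0.5042 0.3033 0.024 ]]
((495.04254150390625, 306.15185546875), (66.80990600585938, 201.08599853515625), 75.07723236083984)
0 110.5 [321.2 239.7] [[0.4146 0.3268 0.024 ]]
0 2121.0 [319.6 174.1] [[0.4957 0.3054 0.024 ]]
0 175.0 [317.8 100.5] [[0.5764 0.2838 0.024 ]]
clock 2.7 [0.4887 0.3131 0.2406] tilt [-0.01  -0.001 -1.   ] w 0.992 F [-1.2  0.1  0.2] [0.2  0.15 3.51] ('jawdeg', np.float64(-106.3))
```

```bash
python3 -m jog '[91,0.235,0.13,0.5,-0.24,91,0,0,0.9,0,91,0,0,0.9,0,91,0,0,0.9,0,91,0,0,0.4,0,91,0,0,0,0]' >/dev/null
python3 - <<'E'
from h import *
goto([.495,.3055,.03],75.1)
E
```

```text
clock 3.2 [0.4976 0.3065 0.0939] tilt [-0.003  0.003 -1.   ] w 0.99 F [ 0.6 -1.4  0.6] [-0.05  0.04  1.6 ] ('jawdeg', np.float64(-104.2)) ('turn units', np.float64(0.12))
```

```bash
python3 -m jog '[91,-0.05,0.04,0.6,0.12,91,0,0,0.6,0,91,0,0,0.3,0,91,0,0,0.1,0,91,0,0,0,0]' >/dev/null
python3 - <<'E'
from h import *
goto([.495,.3055,.03],75.1)
E
```

```text
clock 3.62 [0.4969 0.307  0.0308] tilt [-0.002  0.005 -1.   ] w 0.995 F [ 0.   0.1 -0.2] [-0.04  0.05  0.02] ('jawdeg', np.float64(-104.6)) ('turn units', np.float64(0.04))
```

```bash
python3 -m jog '[91,-0.04,0.05,0,0.04,60,0,0,0,0,60,0,0,0,0,60,0,0,0,0,60,0,0,0,0,60,0,0,0,0,60,0,0,0,0,60,0,0,-0.3,0,60,0,0,-0.8,0,60,0,0,-0.9,0,60,0,0,-0.9,0,60,0,0,-0.9,0,60,0,0,-0.6,0,60,0,0,0,0]' 45
python3 - <<'E'
from h import *
c=np.array([.5828,-.0292]);
goto([*c,.22],82-90)
print(observe()['joints'])
E
```

```text
clock: 4.78
position: [0.4934, 0.304, 0.2219]
ee_rot: [-3.11, 0.403, 0.006]
force: [0.7, 0.8, -2.9]
width: 0.714
clock 4.78 [0.4934 0.304  0.2219] tilt [-0.003  0.006 -1.   ] w 0.714 F [ 0.7  0.8 -2.9] [ 4.28  7.48 -0.01] ('jawdeg', np.float64(-104.8)) ('turn units', np.float64(13.87))
[-0.40481649  0.41220148 -0.32479155  1.70568857  0.14090746  1.0456222
 -2.60345121]
```

```bash
python3 -m jog '[60,0.07,0.52,-0.65,0,60,0.07,0.52,-0.65,0,60,0.07,0.52,-0.65,0,60,0.07,0.52,-0.65,0,60,0.07,0.52,-0.65,0,60,0,0,0,0,60,0,0,0,0]' >/dev/null
python3 - <<'E'
from h import *
goto([.48,.2,.35],82-90)
c=camera_params("wrist");im=get_image("wrist")[:,:,::-1].copy();cv2.imwrite("pics/w2.png",im);np.save("w2.npy",c)
E
```

```text
clock 5.37 [0.4766 0.1944 0.3567] tilt [-0.006  0.005 -1.   ] w 0.711 F [-0.4  0.5 -3.9] [ 0.05 -0.16  0.17] ('jawdeg', np.float64(-104.6)) ('turn units', np.float64(13.91))
```

View pics/w2.png

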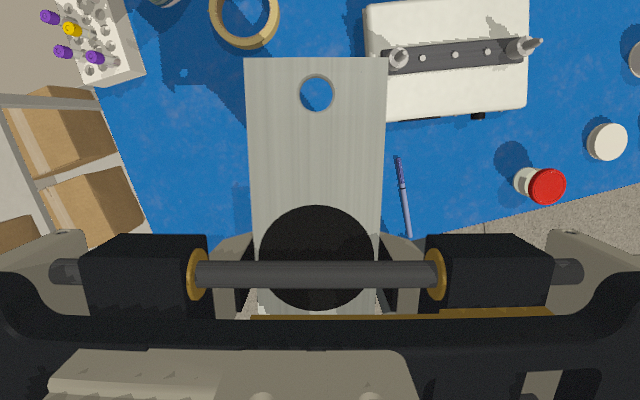

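The platform is held square, with the near hole at (317,93). The shaker posts are at about (400,55) and (525,47). I'll enlarge the posts next.

Run:
```python
import cv2
im=cv2.imread("pics/w2.png");a=cv2.resize(im[35:75,382:432],None,fx=8,fy=8,interpolation=2);b=cv2.resize(im[30:70,505:555],None,fx=8,fy=8,interpolation=2)
cv2.imwrite("pics/crop3.png",cv2.hconcat([a,b]))
```

```text
(no output)
```

View pics/crop3.png

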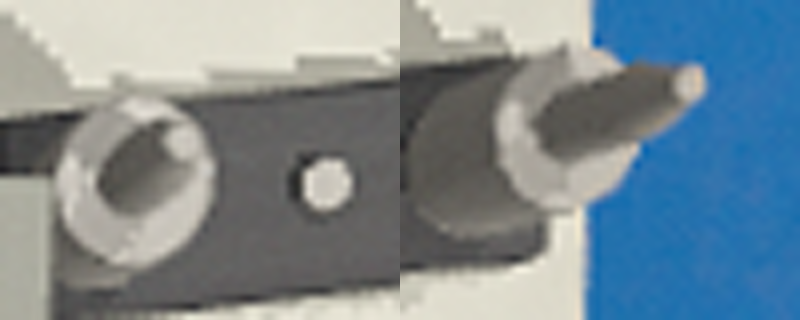

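Run:
```python
from h import *
c=np.load("w2.npy",allow_pickle=True).item();s=camera_params("scene")
T=onplane(c,[[404,52],[540.6,39.8]],.108);S=onplane(c,[[398.6,57.4],[525.4,45.8]],.080)
for P in(T,S):print(P[:,:2].round(4).tolist(),P.mean(0).round(4),np.linalg.norm(P[0]-P[1]).round(4),np.degrees(np.arctan2(*(P[0]-P[1])[[1,0]])).round(2))
for a,b in(([404,52],[274.7-.4,210.5-.4]),([540.6,39.8],[321-.4,179.7-.4])):print(tri(c,a,s,b))
# in-hand platform
im=cv2.imread("pics/w2.png");hsv=cv2.cvtColor(im,cv2.COLOR_BGR2HSV);m=((hsv[...,0]>95)&(hsv[...,0]<125)&(hsv[...,1]>120)).astype(np.uint8)
r=np.zeros_like(m);r[70:118,295:342]=m[70:118,295:342];M=cv2.moments(cv2.findContours(r,0,2)[0][0]);p=[M['m10']/M['m00'],M['m01']/M['m00']]
t,TM,_=tool();H=onplane(c,[p],t[2]-.0068);print('hole',p,(TM.T@(H[0]-t)*1000).round(1))
# deck side edges at rows 70..180
for r0 in (75,130,190):
    row=(hsv[r0,:,1]<70);x=317
    if r0==75:x=270
    l=x
    while row[l]:l-=1
    g=x if r0!=75 else 350
    while row[g]:g+=1
    E=onplane(c,[[l+.5,r0],[g-.5,r0]],t[2]-.0068);print(r0,l,g,((E-t)@TM*1000).round(1).tolist())
```

```text
[[0.5966, 0.0556], [0.573, -0.1115]] [ 0.5848 -0.028   0.108 ] 0.1688 81.97
[[0.5958, 0.0548], [0.5722, -0.1111]] [ 0.584  -0.0282  0.08  ] 0.1676 81.91
(array([0.59603976, 0.05499926, 0.10884894]), np.float64(0.001950059441049809))
(array([ 0.57304852, -0.11244488,  0.1076063 ]), np.float64(0.0009971008032323594))
hole [315.62271513657834, 94.18073526391456] [81.5 -0.1  6.3]
75 243 528 [[89.8, -32.1, 6.3], [91.3, 96.0, 5.9]]
130 246 385 [[65.9, -32.0, 6.5], [65.9, 31.6, 6.3]]
190 249 382 [[37.5, -32.2, 6.7], [37.6, 31.8, 6.5]]
```

```bash
python3 -m jog '[60,0,0,0,-0.95,60,0,0,0,-0.95,60,0,0,0,-0.95,60,0,0,0,-0.95,60,0,0,0,-0.95,60,0,0,0,-0.95,60,0,0,0,-0.95,60,0,0,0,-0.95,60,0,0,0,-0.95,60,0,0,0,-0.95,60,0,0,0,-0.95,60,0,0,0,-0.95,60,0,0,0,-0.95,60,0,0,0,-0.95,60,0,0,0,-0.95,60,0,0,0,-0.95,60,0,0,0,-0.6,60,0,0,0,0]' >/dev/null
python3 - <<'E'
from h import *
goto([.5843,-.0265,.2],-8.05)
print(observe()['joints'])
E
```

```text
clock 6.92 [0.4629 0.2087 0.3265] tilt [-0.052 -0.005 -0.999] w 0.712 F [-0.4 -0.3 -2. ] [-5.67  3.53  3.03] ('jawdeg', np.float64(-3.3)) ('turn units', np.float64(0.79))
[-0.05762481  0.27422716 -0.57853277  1.66436081  0.12672353  1.29382658
 -0.7172763 ]
```

```bash
python3 -m jog '[60,0,0,0,0]' >/dev/null
python3 - <<'E'
from h import *
goto([.5843,-.0265,.2],-8.05)
E
```

```text
clock 7.0 [0.4623 0.2092 0.3251] tilt [-0.055 -0.005 -0.998] w 0.715 F [ 0.4 -0.4 -3. ] [-5.68  3.55  2.99] ('jawdeg', np.float64(-3.3)) ('turn units', np.float64(0.79))
```

```bash
python3 -m jog '[60,-0.63,0.39,0.2,0.1,60,-0.63,0.39,0.2,0.1,60,-0.63,0.39,0.2,0.1,60,-0.63,0.39,0.2,0.1,60,-0.63,0.39,0.2,0.1,60,-0.63,0.39,0.2,0.1,60,-0.63,0.39,0.2,0.1,60,0,0,0,0]' >/dev/null
python3 - <<'E'
from h import *
goto([.5843,-.0265,.2],-8.05)
E
```

```text
clock 7.67 [0.5521 0.0225 0.2564] tilt [-0.061 -0.003 -0.998] w 0.71 F [-1.4 -1.7 -3.9] [-1.08  1.05  1.36] ('jawdeg', np.float64(-8.1)) ('turn units', np.float64(-0.02))
```

```bash
python3 -m jog '[60,0,0,0,1,60,0,0,0,1,60,0,0,0,1,60,0,0,0,0]' >/dev/null
python3 - <<'E'
from h import *
goto([.5843,-.0265,.2],-8.05)
E
python3 -m jog '[60,0,0,0,-0.3,60,0,0,0,-0.3,60,0,0,0,-0.3,60,0,0,0,-0.3,60,0,0,0,-0.3,60,0,0,0,-0.3,60,0,0,0,-0.3,60,0,0,0,-0.3,60,0,0,0,-0.3,60,0,0,0,0]' >/dev/null
python3 - <<'E'
from h import *
goto([.5843,-.0265,.2],-8.05)
E
```

```text
clock 8.0 [0.5516 0.0206 0.2518] tilt [-0.068 -0.003 -0.998] w 0.715 F [-0.1 -0.6 -2.7] [-0.62  1.35  1.24] ('jawdeg', np.float64(-27.8)) ('turn units', np.float64(-3.29))
clock 8.83 [0.5501 0.0262 0.2492] tilt [-0.072 -0.002 -0.997] w 0.717 F [ 0.6 -0.4 -3.2] [-1.17  1.11  1.17] ('jawdeg', np.float64(-7.9)) ('turn units', np.float64(0.02))
```

```bash
cat >> h.py <<'E'
PIN=np.array([.5842,-.0283,0]);OFF=np.array([-.0018,0,.013])
def plat(z,jaw=-8.05):
    t,M,s=tool();print('deck centre',(t+M@OFF).round(4));goto(PIN+[0,0,z]-M@OFF,jaw)
E
python3 -c "
from h import *
plat(.135)"
```

```text
deck centre [0.5489 0.0244 0.2363]
clock 8.83 [0.5501 0.0262 0.2492] tilt [-0.072 -0.002 -0.997] w 0.717 F [ 0.6 -0.4 -3.2] [-1.15  1.23  2.46] ('jawdeg', np.float64(-7.9)) ('turn units', np.float64(0.02))
```

```bash
python3 -m jog '[60,-0.38,0.41,0.8,0,60,-0.38,0.41,0.8,0,60,-0.39,0.41,0.7,0,60,0,0,0,0]' >/dev/null
python3 - <<'E'
from h import *
plat(.12)
c=camera_params("wrist");im=get_image("wrist")[:,:,::-1].copy();cv2.imwrite("pics/w3.png",im);np.save("w3.npy",c)
E
```

```text
deck centre [ 0.5882 -0.0259  0.141 ]
clock 9.17 [ 0.5893 -0.0241  0.1539] tilt [-0.064 -0.001 -0.998] w 0.711 F [-1.8 -1.3 -2.2] [-0.07 -0.06  0.53] ('jawdeg', np.float64(-7.1)) ('turn units', np.float64(0.16))
```

View pics/w3.png

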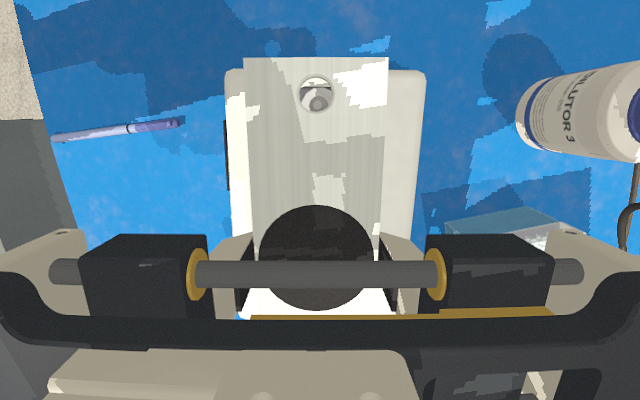

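Run:
```python
from h import *
im=cv2.imread("pics/w3.png");c=np.load("w3.npy",allow_pickle=True).item()
d=np.array([np.cos(np.radians(81.95)),np.sin(np.radians(81.95)),0])*.084
for n,P in(('tip',PIN+d+[0,0,.108]),('base',PIN+d+[0,0,.080])):
    W=R.from_rotvec(c['orientation']);rv=W.inv();q=cv2.projectPoints(P[None],rv.as_rotvec(),-rv.apply(c['xyz']),c['intrinsics'],c['dist_coeffs'])[0].ravel();print(n,q.round(1),'crop',((q-[295,70]+.5)*10).round(0))
cv2.imwrite("pics/crop4.png",cv2.resize(im[70:120,295:345],None,fx=10,fy=10,interpolation=2))
```

```text
tip [316.7 105.9] crop [222. 364.]
base [319.3 108. ] crop [248. 385.]
```

View pics/crop4.png

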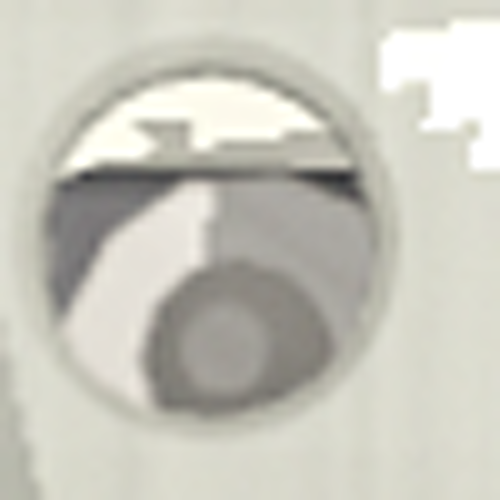

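```bash
sed -i 's/PIN=np.array(\[.5842,-.0283,0\])/PIN=np.array([.5843,-.0272,0])/' h.py; python3 -m jog '[60,-0.05,-0.06,0.3,0.16,60,0,0,0.1,0]' >/dev/null ; python3 -c "
from h import *
plat(.095)"
```

```text
deck centre [ 0.5851 -0.0234  0.128 ]
clock 9.38 [ 0.5861 -0.0216  0.1409] tilt [-0.062  0.003 -0.998] w 0.712 F [-1.1 -0.5 -3.3] [-0.09  0.05  0.82] ('jawdeg', np.float64(-7.8)) ('turn units', np.float64(0.04))
```

```bash
python3 -m jog '[60,-0.09,0.05,0.1,0.04,60,0,0,0,0]' >/dev/null ; python3 -c "
from h import *
plat(.095)"
```

```text
deck centre [ 0.5864 -0.0256  0.1246]
clock 9.55 [ 0.5875 -0.0239  0.1375] tilt [-0.062  0.004 -0.998] w 0.714 F [ 0.2 -1.  -2.7] [-0.04 -0.    0.74] ('jawdeg', np.float64(-7.8)) ('turn units', np.float64(0.04))
```

```bash
python3 -m jog '[60,-0.04,-0.02,0.2,0.04,60,0,0,0.2,0,60,0,0,0,0]' >/dev/null ; python3 -c "
from h import *
plat(.085)"
```

```text
deck centre [ 0.5857 -0.0257  0.1099]
clock 9.8 [ 0.5867 -0.024   0.1229] tilt [-0.057  0.004 -0.998] w 0.714 F [-1.3 -0.4 -3.4] [-0.04  0.01  0.62] ('jawdeg', np.float64(-7.9)) ('turn units', np.float64(0.02))
```

```bash
python3 -m jog '[60,-0.07,-0.03,0.2,0.02,60,-0.03,-0.02,0.15,0,60,0,0,0,0]' >/dev/null ; python3 -c "
from h import *
plat(.080)"
```

```text
deck centre [ 0.5832 -0.0289  0.0954]
clock 10.05 [ 0.5842 -0.0272  0.1084] tilt [-0.055  0.005 -0.998] w 0.713 F [ 2.   1.1 -1.1] [0.05 0.04 0.38] ('jawdeg', np.float64(-8.0)) ('turn units', np.float64(0.01))
```

```bash
python3 -m jog '[60,0.03,0.04,0.15,0,60,0,0,0.15,0,60,0,0,0,0]' >/dev/null ; python3 -c "
from h import *
plat(.080)"
```

```text
deck centre [ 0.5853 -0.0277  0.0845]
clock 10.3 [ 0.5863 -0.026   0.0975] tilt [-0.052  0.004 -0.999] w 0.718 F [-0.1 -0.  -2.7] [ 0.01 -0.02  0.11] ('jawdeg', np.float64(-8.0)) ('turn units', np.float64(0.01))
```

```bash
python3 -m jog '[60,0,0,0.1,0,60,0,0,0.08,0,60,0,0,0,0]' >/dev/null ; python3 -c "
from h import *
plat(.080)"
```

```text
deck centre [ 0.5856 -0.0276  0.0844]
clock 10.55 [ 0.5865 -0.0258  0.0974] tilt [-0.05   0.001 -0.999] w 0.713 F [-0.7  0.5 -2.8] [ 0.01 -0.03  0.11] ('jawdeg', np.float64(-8.0)) ('turn units', np.float64(0.01))
```

```bash
python3 -m jog '[60,0,0,0.2,0]' ; python3 -m jog '[60,0,0,0.2,0]'
```

```text
clock: 10.63
position: [0.5871, -0.0254, 0.0931]
ee_rot: [-2.347, -2.041, 0.055]
force: [-18.9, -0.2, 65.0]
width: 0.712
clock: 10.72
position: [0.5871, -0.0248, 0.0895]
ee_rot: [-2.348, -2.043, 0.054]
force: [-23.2, -1.7, 65.7]
width: 0.719
```

```bash
python3 -m jog '[60,0,0,-0.1,0]'; python3 -m jog '[91,0,0,0,0,91,0,0,0,0,91,0,0,0,0,91,0,0,0,0,91,0,0,0,0]'
python3 - <<'E'
from h import *
plat(.080)
for n in("scene","side"):
    im=get_image(n)[:,:,::-1].copy();cv2.imwrite(f"pics/{n}1.png",im)
E
```

```text
clock: 10.8
position: [0.5869, -0.0247, 0.0939]
ee_rot: [-2.348, -2.044, 0.054]
force: [-0.3, -0.5, -3.6]
width: 0.715
clock: 11.22
position: [0.5876, -0.0243, 0.0928]
ee_rot: [-2.348, -2.045, 0.053]
force: [0.5, -0.3, 0.4]
width: 0.98
deck centre [ 0.5868 -0.0261  0.0799]
clock 11.22 [ 0.5876 -0.0243  0.0928] tilt [-0.044 -0.002 -0.999] w 0.98 F [ 0.5 -0.3  0.4] [-0.04 -0.06 -0.  ] ('jawdeg', np.float64(-7.9)) ('turn units', np.float64(0.03))
```

```bash
python3 -m jog '[91,0,0,-0.4,0,91,0,0,-0.9,0,91,0,0,-0.9,0,91,0,0,-0.9,0,91,0,0,-0.9,0,91,0,0,0,0]'
python3 - <<'E'
from h import *
goto([.5162,-.3704,.25])
c=camera_params("wrist");im=get_image("wrist")[:,:,::-1].copy();cv2.imwrite("pics/w4.png",im);np.save("w4.npy",c)
a=cv2.resize(im[40:240,220:420],(400,400),interpolation=3);s=get_image("scene")[:,:,::-1].copy();cv2.imwrite("pics/scene2.png",s)
cv2.imwrite("pics/crop5.png",np.hstack([a,cv2.resize(s[160:260,245:345],(400,400),interpolation=3)]))
E
```

```text
clock: 11.82
position: [0.5925, -0.0243, 0.2547]
ee_rot: [-2.341, -2.041, 0.064]
force: [1.2, 0.5, 0.4]
width: 0.988
clock 11.82 [ 0.5925 -0.0243  0.2547] tilt [-0.054 -0.    -0.999] w 0.988 F [1.2 0.5 0.4] [-8.83 -0.7   0.22] ('jawdeg', np.float64(-7.9))
```

View pics/crop5.png

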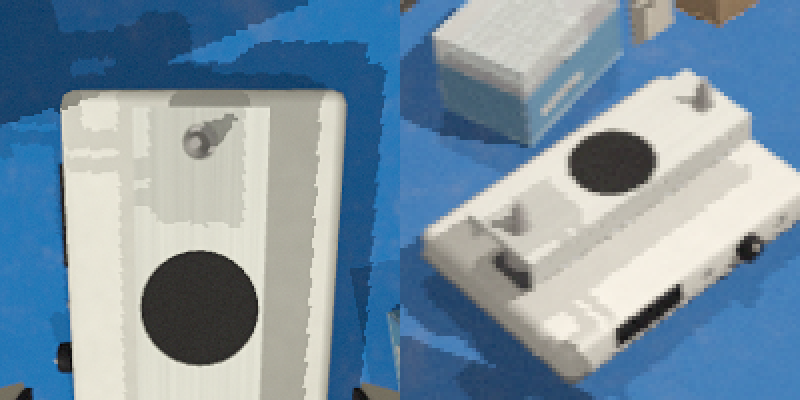

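Both pins come up through the holes: in the scene crop they are at (512,215) and (702,95), and the deck looks level. Next I'll measure the patch centre as the placing target, and the dishes.

Run:
```python
from h import *
def patch(im,c,roi,z):
    x0,y0,x1,y1=roi;g=im.max(2);m=np.zeros(g.shape,np.uint8);m[y0:y1,x0:x1]=g[y0:y1,x0:x1]<75
    a=max(cv2.findContours(m,0,2)[0],key=cv2.contourArea);P=onplane(c,a.reshape(-1,2),z)[:,:2].astype(np.float32);return cv2.minEnclosingCircle(P),cv2.fitEllipse(P*1000)
print('wrist',patch(cv2.imread("pics/w4.png"),np.load("w4.npy",allow_pickle=True).item(),(280,155,360,230),.086))
print('scene',patch(cv2.imread("pics/scene2.png"),camera_params("scene"),(283,188,313,213),.086))
for n,rois in(("scene",{'deep':(372,148,400,178,.034),'shallow':(390,182,420,210,.018)}),("side",{'deep':(384,170,409,197,.034),'shallow':(386,205,411,232,.018)})):
    im=cv2.imread(f"pics/{n}0.png");c=camera_params(n);hsv=cv2.cvtColor(im,cv2.COLOR_BGR2HSV)
    for k,(x0,y0,x1,y1,h) in rois.items():
        m=np.zeros(im.shape[:2],np.uint8);m[y0:y1,x0:x1]=(hsv[y0:y1,x0:x1,1]<90)
        a=max(cv2.findContours(m,0,1)[0],key=cv2.contourArea).reshape(-1,2)
        T=onplane(c,a,h);B=onplane(c,a,0)
        # far rim belongs to the top face: fit circle r=31 to far half, near rim to base
        o=np.array(c['xyz'])[:2];u=T[:,:2].mean(0)-o;u/=np.linalg.norm(u)
        sT=T[:,:2]@u;far=T[np.argsort(-sT)[0],:2]@u-.031
        sB=B[:,:2]@u;near=B[np.argmin(sB),:2]@u+.031
        v=np.array([-u[1],u[0]]);lat=(T[:,:2]@v);l=(lat.max()+lat.min())/2
        print(n,k,'from far',(far*u+l*v).round(4),'from near',(near*u+l*v).round(4),'wid',np.ptp(lat).round(4))
for nm,px,h in(('green',[407,142],.034),('yellow',[428,171],.034),('cup',[390,219],.059)):print(nm,onplane(camera_params("scene"),[px],h).round(3))
goto([.5162,-.3704,.25]);print(observe()['joints'])
```

```text
wrist (((0.5858680605888367, -0.026747027412056923), 0.030508656054735184), ((585.9302978515625, -26.70744514465332), (59.79655838012695, 59.9697151184082), 55.0815544128418))
scene (((0.586513340473175, -0.027994463220238686), 0.02877071127295494), ((586.6185302734375, -27.814054489135742), (54.71393966674805, 55.76557922363281), 172.77552795410156))
scene deep from far [ 0.518  -0.3696] from near [ 0.5199 -0.373 ] wid 0.0626
scene shallow from far [ 0.3988 -0.2877] from near [ 0.4004 -0.2909] wid 0.0624
side deep from far [ 0.521  -0.3722] from near [ 0.5179 -0.3687] wid 0.0662
side shallow from far [ 0.4007 -0.2889] from near [ 0.3996 -0.2877] wid 0.0661
green [[ 0.511 -0.48   0.034]]
yellow [[ 0.388 -0.399  0.034]]
cup [[ 0.361 -0.144  0.059]]
clock 11.92 [ 0.5902 -0.0249  0.2492] tilt [-0.061 -0.001 -0.998] w 0.994 F [-0.8 -0.4 -0.6] [-8.81 -0.65  0.1 ] ('jawdeg', np.float64(-7.9))
[ 0.25071058  0.45617876 -0.43335954  1.58288014  0.19051606  1.20722798
 -0.35965848]
```

Run:
```python
from h import *
c=camera_params("scene")
print(onplane(c,[[275,147],[327,160],[397,112]],0).round(3))
o,d=ray(c,[[322,76]]);b=onplane(c,[[327,160]],0)[0]
t=(b[0]-o[0])/d[0,0];print('top front corner',(o+t*d[0]).round(3))
```

```text
[[ 0.863 -0.234  0.   ]
 [ 0.686 -0.287  0.   ]
 [ 0.647 -0.642  0.   ]]
top front corner [ 0.686 -0.268  0.316]
```

```bash
python3 -m jog '[91,-0.95,-0.07,0,0,91,-0.95,-0.07,0,0,91,-0.95,-0.07,0,0,91,-0.95,-0.07,0,0,91,-0.95,-0.07,0,0,91,-0.95,-0.07,0,0,91,-0.95,-0.07,0,0,91,-0.95,-0.07,0,0,91,-0.95,-0.07,0,0,91,0,0,0,0]' 20; python3 -c "
from h import *
goto([.519,-.371,.12],-8);print(observe()['joints'])
c=camera_params('wrist');cv2.imwrite('pics/w5.png',get_image('wrist')[:,:,::-1]);np.save('w5.npy',c)"
```

```text
clock: 12.75
position: [0.5095, -0.3702, 0.2348]
ee_rot: [-2.31, -2.035, 0.089]
force: [-0.8, -0.1, 0.5]
width: 0.991
clock 12.75 [ 0.5095 -0.3702  0.2348] tilt [-0.084  0.008 -0.996] w 0.991 F [-0.8 -0.1  0.5] [0.02 0.48 2.84] ('jawdeg', np.float64(-7.2)) ('turn units', np.float64(0.13))
[ 0.73863492  0.52396242 -0.33254557  1.49396149  0.20438739  1.23472935
  0.23917309]
```

Run:
```python
from h import *
im=cv2.imread("pics/w5.png");c=np.load("w5.npy",allow_pickle=True).item()
hsv=cv2.cvtColor(im,cv2.COLOR_BGR2HSV)
rv=R.from_rotvec(c['orientation']).inv()
def proj(P):return cv2.projectPoints(np.array([P]),rv.as_rotvec(),-rv.apply(c['xyz']),c['intrinsics'],c['dist_coeffs'])[0].ravel()
for k,P in(('deep',[.519,-.371,.034]),('shallow',[.4,-.2885,.018])):
    q=proj(P);print(k,q.round(1));x,y=q.astype(int);r=55
    m=np.zeros(im.shape[:2],np.uint8);y0,x0=max(y-r,0),max(x-r,0);m[y0:min(y+r,230),x0:x+r]=((hsv[...,1]<60)&(hsv[...,2]>110))[y0:min(y+r,230),x0:x+r]
    for a in cv2.findContours(m,0,1)[0]:
        if cv2.contourArea(a)>300:
            T=onplane(c,a.reshape(-1,2),P[2])[:,:2].astype(np.float32)*1000;print(cv2.boundingRect(a),cv2.minAreaRect(T),cv2.fitEllipse(T))
```

```text
deep [339.6 185.6]
(312, 156, 55, 56) ((518.28759765625, -369.86114501953125), (61.857688903808594, 62.045108795166016), 38.209232330322266) ((518.17822265625, -369.4568176269531), (60.98355484008789, 63.12831115722656), 171.7801971435547)
shallow [231.4 125.5]
(205, 98, 55, 54) ((399.7752685546875, -287.49993896484375), (64.1224365234375, 62.58335876464844), 32.759742736816406) ((399.95361328125, -287.9168395996094), (60.862281799316406, 64.8180160522461), 84.48220825195312)
```

View pics/w5.png

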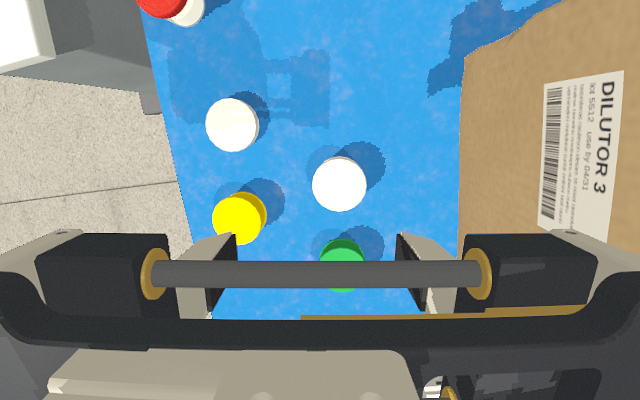

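The wrist view confirms the white deep dish at (339,185) with a 62 mm lid, and the flat white dish at (231,125). Yellow is at (239,218) and green at (342,262).

```bash
python3 -m jog '[91,0,0.12,0.5,0.1,91,0,0.12,0.5,0,91,0,0.12,0.5,0,91,0,0.12,0.5,0,91,0,0.1,0.5,0,91,0,0.06,0.5,0,91,0,0,0.3,0,91,0,0,0,0]' >/dev/null; python3 -c "
from h import *
goto([.518,-.370,.033],-8)"
```

```text
clock 13.47 [ 0.522  -0.3592  0.0841] tilt [-0.094  0.022 -0.995] w 0.994 F [-0.2  0.1 -0.4] [-0.29  0.06  1.28] ('jawdeg', np.float64(-7.5)) ('turn units', np.float64(0.08))
```

```bash
python3 -m jog '[91,0,0,0,0,91,0,0,0,0,91,0,0,0,0,91,0,0,0,0,91,0,0,0,0,91,0,0,0,0]' >/dev/null; python3 -c "
from h import *
goto([.518,-.370,.033],-8)"; python3 -m jog '[91,0,0,-0.2,0,91,0,0,0.2,0,91,0,0,-0.2,0,91,0,0,0.2,0,91,0,0,-0.2,0,91,0,0,0.2,0]' >/dev/null; python3 -c "
from h import *
goto([.518,-.370,.033],-8)"
```

```text
clock 13.97 [ 0.5229 -0.3563  0.085 ] tilt [-0.094  0.023 -0.995] w 0.995 F [ 0.9 -0.1  0.7] [-0.37  0.05  1.3 ] ('jawdeg', np.float64(-7.3)) ('turn units', np.float64(0.11))
clock 14.47 [ 0.5255 -0.358   0.091 ] tilt [-0.088  0.019 -0.996] w 0.987 F [ 1.5 -0.4  0.8] [-0.33 -0.02  1.45] ('jawdeg', np.float64(-7.4)) ('turn units', np.float64(0.1))
```

```bash
python3 -m jog '[91,0,0,-0.7,0,91,0,0,0.5,0,91,0,0,-0.5,0,91,0,0,0.5,0,91,0,0,-0.5,0,91,0,0,0.5,0,91,0,0,-0.5,0,91,0,0,0.5,0]' >/dev/null; python3 -c "
from h import *
goto([.518,-.370,.033],-8)"
```

```text
clock 15.13 [ 0.5294 -0.3599  0.1047] tilt [-0.082  0.017 -0.996] w 0.989 F [ 3.  -1.1  0.8] [-0.3  -0.1   1.81] ('jawdeg', np.float64(-7.4)) ('turn units', np.float64(0.09))
```

```bash
python3 -m jog '[91,-0.2,-0.06,0.6,0.1,91,-0.12,-0.04,0.5,0,91,0,0,0,0]' >/dev/null; python3 -c "
from h import *
goto([.5185,-.370,.035],-8)"
```

```text
clock 15.38 [ 0.5194 -0.371   0.0595] tilt [-0.083  0.017 -0.996] w 0.99 F [-0.9 -0.1 -0.4] [0.02 0.03 0.61] ('jawdeg', np.float64(-8.0)) ('turn units', np.float64(-0.01))
```

```bash
python3 -m jog '[91,0.02,0.04,0.35,0,91,0,0,0.2,0,91,0,0,0,0]' >/dev/null; python3 -c "
from h import *
goto([.5185,-.370,.035],-8)"
```

```text
clock 15.63 [ 0.5202 -0.3705  0.0389] tilt [-0.082  0.016 -0.997] w 0.987 F [-0.1  0.6  0.3] [ 0.01 -0.03  0.1 ] ('jawdeg', np.float64(-8.1)) ('turn units', np.float64(-0.01))
```

```bash
python3 -m jog '[91,0,-0.03,0.1,0,55,0,0,0,0,55,0,0,0,0,55,0,0,0,0,55,0,0,0,0,55,0,0,0,0,55,0,0,0,0]' 20; python3 -m jog '[55,0,0,-0.4,0,55,0,0,-0.6,0,55,0,0,0,0]'; python3 -c "
from h import *
goto([.586,-.027,.26],-8)"
```

```text
clock: 16.22
position: [0.5212, -0.3704, 0.0394]
ee_rot: [-2.325, -2.019, 0.075]
force: [-0.5, 0.4, -0.4]
width: 0.676
clock: 16.47
position: [0.5234, -0.3705, 0.0794]
ee_rot: [-2.322, -2.018, 0.077]
force: [1.9, -1.0, 0.4]
width: 0.677
clock 16.47 [ 0.5234 -0.3705  0.0794] tilt [-0.08   0.016 -0.997] w 0.677 F [ 1.9 -1.   0.4] [ 8.74 -0.02 -4.49] ('jawdeg', np.float64(-8.0)) ('turn units', np.float64(-0.0))
```

```bash
python3 -m jog '[55,0,0,-0.9,0,55,0,0,-0.9,0,55,0.5,0,-0.8,0,55,0.95,0,-0.2,0,55,0.95,0,-0.1,0,55,0.95,0,0,0,55,0.95,0,0,0,55,0.95,0,0,0,55,0.95,0,0,0,55,0.95,0,0,0,55,0.7,0,0,0,55,0,0,0,0]'; python3 -c "
from h import *
goto([.586,-.027,.17],-8)
s=get_image('scene')[:,:,::-1];cv2.imwrite('pics/scene3.png',s)"
```

```text
clock: 17.47
position: [0.578, -0.0524, 0.2002]
ee_rot: [-2.334, -2.007, 0.076]
force: [0.5, 1.1, -0.9]
width: 0.676
clock 17.47 [ 0.578  -0.0524  0.2002] tilt [-0.078  0.015 -0.997] w 0.676 F [ 0.5  1.1 -0.9] [0.65 0.16 0.75] ('jawdeg', np.float64(-8.6)) ('turn units', np.float64(-0.1))
```

```bash
python3 -m jog '[55,0.65,0.25,0.5,-0.1,55,0.05,0.05,0.4,0,55,0,0,0,0]'>/dev/null; python3 -c "
from h import *
goto([.589,-.0276,.128],-8)"
```

```text
clock 17.77 [ 0.5919 -0.0313  0.1627] tilt [-0.076  0.01  -0.997] w 0.682 F [-0.4 -1.7 -1.7] [ 0.08 -0.02  0.87] ('jawdeg', np.float64(-8.2)) ('turn units', np.float64(-0.03))
```

```bash
python3 -m jog '[55,0.06,0,0.35,0,55,0.03,0,0.25,0,55,0,0,0,0]'>/dev/null; python3 -c "
from h import *
goto([.589,-.0276,.125],-8)"
```

```text
clock 18.02 [ 0.5905 -0.0308  0.1382] tilt [-0.077  0.009 -0.997] w 0.676 F [-0.4 -0.4 -0.2] [ 0.07 -0.02  0.33] ('jawdeg', np.float64(-8.4)) ('turn units', np.float64(-0.06))
```

```bash
python3 -m jog '[55,0.12,0,0.2,0,55,0.05,0,0.1,0]'; python3 -m jog '[55,0,0,0.12,0]';  python3 -c "
from h import *
goto([.589,-.0276,.125],-8)"
```

```text
clock: 18.18
position: [0.591, -0.0262, 0.1268]
ee_rot: [-2.339, -2.012, 0.08]
force: [-1.2, 0.1, -1.8]
width: 0.676
clock: 18.27
position: [0.5923, -0.0263, 0.1233]
ee_rot: [-2.341, -2.013, 0.076]
force: [1.8, -2.7, 28.9]
width: 0.671
clock 18.27 [ 0.5923 -0.0263  0.1233] tilt [-0.072  0.008 -0.997] w 0.671 F [ 1.8 -2.7 28.9] [-0.04 -0.08 -0.04] ('jawdeg', np.float64(-8.6)) ('turn units', np.float64(-0.1))
```

```bash
python3 -m jog '[55,0,0,-0.08,0,91,0,0,0,0,91,0,0,0,0,91,0,0,0,0,91,0,0,0,0]'; python3 -m jog '[91,0,0,-0.3,0,91,0,0,-0.8,0,91,0,0,-0.9,0,91,0,0,-0.9,0,91,0,0,0,0]'
python3 - <<'E'
from h import *
goto([.4,-.288,.2],-8)
c=camera_params("wrist");im=get_image("wrist")[:,:,::-1].copy();cv2.imwrite("pics/w6.png",im);np.save("w6.npy",c)
rv=R.from_rotvec(c['orientation']).inv()
hsv=cv2.cvtColor(im,cv2.COLOR_BGR2HSV)
q=cv2.projectPoints(np.array([[.588,-.0265,.12]]),rv.as_rotvec(),-rv.apply(c['xyz']),c['intrinsics'],c['dist_coeffs'])[0].ravel();print(q)
s=get_image("scene")[:,:,::-1].copy();cv2.imwrite("pics/scene4.png",s)
cv2.imwrite("pics/crop6.png",np.hstack([cv2.resize(im[20:260,200:440],(400,400)),cv2.resize(s[160:260,245:345],(400,400),interpolation=3)]))
E
```

```text
clock: 18.68
position: [0.5942, -0.0269, 0.1282]
ee_rot: [-2.345, -2.014, 0.071]
force: [-0.3, -0.6, -1.1]
width: 0.911
clock: 19.1
position: [0.6002, -0.0276, 0.249]
ee_rot: [-2.339, -2.012, 0.078]
force: [0.6, 0.4, 1.6]
width: 0.992
clock 19.1 [ 0.6002 -0.0276  0.249 ] tilt [-0.074  0.009 -0.997] w 0.992 F [0.6 0.4 1.6] [-7.18 -3.87  1.54] ('jawdeg', np.float64(-8.6)) ('turn units', np.float64(-0.1))
[313.87399442 202.39731026]
```

View pics/crop6.png

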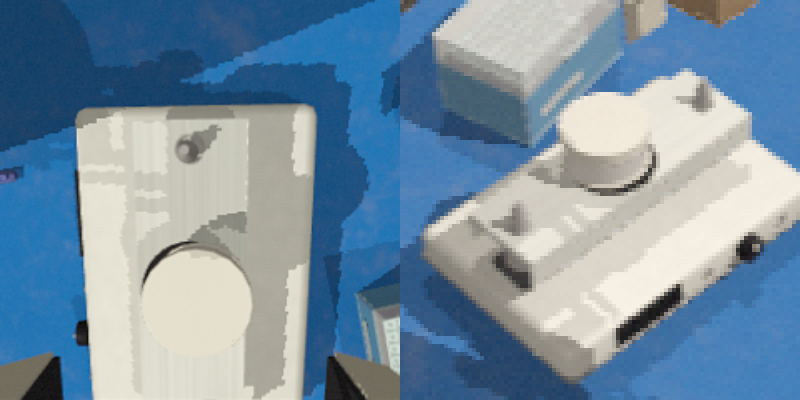

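Run:
```python
from h import *
c=np.load("w6.npy",allow_pickle=True).item()
# lid extremes read from the wrist crop (left,right,top,bottom)
px=np.array([[141,300],[252,300],[197,243],[197,357]])*.6+[199.5,19.5]
T=onplane(c,px,.12);print(T.round(4)[:,:2].tolist(),T.mean(0).round(4),np.linalg.norm(T[0]-T[1]),np.linalg.norm(T[2]-T[3]))
s=camera_params("scene");px=np.array([[557,126],[651,126]])/4+[144.5,159.5];print('scene lid',onplane(s,px,.12).mean(0).round(4))
im=cv2.imread("pics/w6.png");hsv=cv2.cvtColor(im,cv2.COLOR_BGR2HSV)
for p in((318,200),(270,150),(318,150)):print(hsv[p[1],p[0]])
lid=hsv[200,318].astype(int);m=(np.abs(hsv.astype(int)-lid)<[6,14,14]).all(2).astype(np.uint8);m[:155]=0;m[236:]=0;m[:,:275]=0;m[:,362:]=0
a=max(cv2.findContours(cv2.morphologyEx(m,cv2.MORPH_OPEN,np.ones((3,3))),0,1)[0],key=cv2.contourArea);T=onplane(c,a.reshape(-1,2),.12)[:,:2].astype(np.float32)*1000;print(cv2.boundingRect(a),cv2.fitEllipse(T))
```

```text
[[0.5611, -0.0202], [0.6216, -0.0282], [0.5965, 0.0067], [0.587, -0.0572]] [ 0.5916 -0.0247  0.12  ] 0.06104002616878446 0.0646194814160686
scene lid [ 0.5899 -0.0259  0.12  ]
[ 21  27 228]
[ 25  19 231]
[ 30  18 200]
(285, 171, 66, 64) ((590.836181640625, -27.867862701416016), (58.757041931152344, 60.20461654663086), 70.48928833007812)
```

```bash
python3 -m jog '[91,-0.8,-0.43,0.1,0,91,-0.8,-0.43,0.1,0,91,-0.8,-0.43,0.1,0,91,-0.8,-0.43,0.1,0,91,-0.8,-0.43,0.1,0,91,-0.8,-0.43,0.1,0,91,-0.8,-0.43,0.1,0,91,-0.8,-0.43,0.1,0,91,-0.7,-0.4,0.1,0,91,0,0,0,0]' >/dev/null
python3 - <<'E'
from h import *
goto([.4,-.288,.035],-8)
c=camera_params("wrist");im=get_image("wrist")[:,:,::-1].copy();cv2.imwrite("pics/w7.png",im)
hsv=cv2.cvtColor(im,cv2.COLOR_BGR2HSV);rv=R.from_rotvec(c['orientation']).inv()
q=cv2.projectPoints(np.array([[.4,-.288,.018]]),rv.as_rotvec(),-rv.apply(c['xyz']),c['intrinsics'],c['dist_coeffs'])[0].ravel();print(q)
x,y=q.astype(int);r=60;m=np.zeros(im.shape[:2],np.uint8);m[y-r:min(y+r,230),x-r:x+r]=((hsv[...,1]<60)&(hsv[...,2]>110))[y-r:min(y+r,230),x-r:x+r]
for a in cv2.findContours(m,0,1)[0]:
    if cv2.contourArea(a)>300:
        T=onplane(c,a.reshape(-1,2),.018)[:,:2].astype(np.float32)*1000;print(cv2.boundingRect(a),cv2.fitEllipse(T))
E
```

```text
clock 20.03 [ 0.3864 -0.2914  0.2113] tilt [-0.095  0.017 -0.995] w 0.991 F [ 0.1  0.3 -0. ] [0.12 0.75 4.36] ('jawdeg', np.float64(-8.2)) ('turn units', np.float64(-0.03))
[344.8705394  183.73456961]
(316, 155, 57, 56) ((398.8347473144531, -287.455322265625), (61.09573745727539, 61.501827239990234), 172.83607482910156)
```

```bash
python3 -m jog '[91,0.03,0.18,0.6,0,91,0.03,0.18,0.8,0,91,0.03,0.18,0.8,0,91,0.03,0.18,0.6,0,91,0,0,0,0]' >/dev/null; python3 -c "
from h import *
goto([.401,-.2877,.033],-8)"
```

```text
clock 20.5 [ 0.4094 -0.2834  0.0934] tilt [-0.09   0.019 -0.996] w 0.992 F [-1.1 -0.1  0.9] [-0.14 -0.05  1.52] ('jawdeg', np.float64(-8.1)) ('turn units', np.float64(-0.01))
```

```bash
python3 -m jog '[91,-0.1,-0.05,0.6,0,91,-0.05,-0.03,0.4,0,91,0,0,0.15,0,91,0,0,0,0]' >/dev/null; python3 -c "
from h import *
goto([.401,-.2877,.033],-8)"
```

```text
clock 20.83 [ 0.4031 -0.2838  0.0475] tilt [-0.092  0.022 -0.996] w 0.992 F [-0.5  0.4  0.9] [-0.11 -0.    0.36] ('jawdeg', np.float64(-7.7)) ('turn units', np.float64(0.05))
```

```bash
python3 -m jog '[91,-0.14,0,0.25,0,91,-0.06,-0.02,0.13,0,91,0,0,0,0]' >/dev/null; python3 -c "
from h import *
goto([.401,-.2877,.033],-8)"
```

```text
clock 21.08 [ 0.4017 -0.2917  0.034 ] tilt [-0.089  0.02  -0.996] w 0.991 F [-1.1 -0.9 -0.9] [ 0.1  -0.03  0.03] ('jawdeg', np.float64(-7.6)) ('turn units', np.float64(0.06))
```

```bash
python3 -m jog '[91,0.1,0,0.03,0,91,0,0,0,0]' >/dev/null; python3 -c "
from h import *
goto([.401,-.2877,.033],-8)"; python3 -m jog '[55,0,0,0,0,55,0,0,0,0,55,0,0,0,0,55,0,0,0,0,55,0,0,0,0,55,0,0,0,0]' 20;  python3 -c "
from h import *
goto([.401,-.2877,.033],-8)"
```

```text
clock 21.25 [ 0.4026 -0.2881  0.0336] tilt [-0.088  0.02  -0.996] w 0.992 F [-0.5  0.2  0.4] [ 0.   -0.04  0.02] ('jawdeg', np.float64(-7.7)) ('turn units', np.float64(0.05))
clock: 21.75
position: [0.4036, -0.2881, 0.0351]
ee_rot: [-2.312, -2.021, 0.081]
force: [-0.1, 0.2, -0.1]
width: 0.667
clock 21.75 [ 0.4036 -0.2881  0.0351] tilt [-0.086  0.018 -0.996] w 0.667 F [-0.1  0.2 -0.1] [ 0.   -0.06  0.06] ('jawdeg', np.float64(-7.7)) ('turn units', np.float64(0.06))
```

```bash
python3 -m jog '[55,0,0,-0.3,0,55,0,0,-0.8,0,55,0,0,-0.9,0,55,0,0,-0.9,0,55,0,0,-0.9,0,55,0,0,-0.9,0,55,0.4,0.2,-0.3,0,55,0.8,0.38,0,0,55,0.8,0.38,0,0,55,0.8,0.38,0,0,55,0.8,0.38,0,0,55,0.8,0.38,0,0,55,0.8,0.38,0,0,55,0.8,0.38,0,0,55,0.4,0.2,0,0,55,0,0,0,0]'; python3 -c "
from h import *
goto([.5905,-.0262,.2],-8)"
```

```text
clock: 23.08
position: [0.581, -0.0465, 0.2345]
ee_rot: [-2.32, -2.007, 0.08]
force: [-1.3, -0.2, -0.5]
width: 0.664
clock 23.08 [ 0.581  -0.0465  0.2345] tilt [-0.087  0.021 -0.996] w 0.664 F [-1.3 -0.2 -0.5] [0.53 0.24 0.85] ('jawdeg', np.float64(-8.2)) ('turn units', np.float64(-0.04))
```

```bash
python3 -m jog '[55,0.45,0.25,0.5,0,55,0.05,0.05,0.3,0,55,0,0,0,0]'>/dev/null; python3 -c "
from h import *
goto([.5935,-.0269,.156],-8)"
```

```text
clock 23.33 [ 0.5935 -0.0268  0.2007] tilt [-0.086  0.02  -0.996] w 0.667 F [-1.5 -1.5 -1.3] [-0.01  0.1   1.11] ('jawdeg', np.float64(-8.1)) ('turn units', np.float64(-0.02))
```

```bash
python3 -m jog '[55,0,0.05,0.4,0,55,0,0.04,0.25,0,55,0,0,0,0]'>/dev/null; python3 -c "
from h import *
goto([.5935,-.0269,.156],-8)"
```

```text
clock 23.58 [ 0.5936 -0.0294  0.1738] tilt [-0.088  0.019 -0.996] w 0.667 F [-0.5  0.3  0.3] [0.06 0.03 0.44] ('jawdeg', np.float64(-8.2)) ('turn units', np.float64(-0.04))
```

```bash
python3 -m jog '[55,0.08,0.02,0.25,0,55,0.02,0,0.15,0,55,0,0,0,0]'; python3 -c "
from h import *
goto([.5935,-.0269,.153],-8)"
```

```text
clock: 23.83
position: [0.5933, -0.0276, 0.1578]
ee_rot: [-2.324, -2.005, 0.083]
force: [-0.0, 0.0, -1.1]
width: 0.667
clock 23.83 [ 0.5933 -0.0276  0.1578] tilt [-0.087  0.018 -0.996] w 0.667 F [-0.   0.  -1.1] [0.02 0.01 0.12] ('jawdeg', np.float64(-8.4)) ('turn units', np.float64(-0.07))
```

```bash
python3 -m jog '[55,0.02,0,0.12,0]'; python3 -m jog '[55,0,0,0,0]'; python3 -c "
from h import *
goto([.5935,-.0269,.153],-8)"
```

```text
clock: 23.92
position: [0.5939, -0.0271, 0.1541]
ee_rot: [-2.326, -2.005, 0.081]
force: [-1.5, -3.0, 33.0]
width: 0.669
clock: 24.0
position: [0.5942, -0.0272, 0.1544]
ee_rot: [-2.327, -2.006, 0.08]
force: [0.2, 0.3, -0.3]
width: 0.669
clock 24.0 [ 0.5942 -0.0272  0.1544] tilt [-0.084  0.018 -0.996] w 0.669 F [ 0.2  0.3 -0.3] [ 0.01 -0.02  0.04] ('jawdeg', np.float64(-8.5)) ('turn units', np.float64(-0.08))
```

Contact came at the expected height, so I'm releasing and retreating.

```bash
python3 -m jog '[91,0,0,0,0,91,0,0,0,0,91,0,0,0,0,91,0,0,0,0]'; python3 -m jog '[91,0,0,-0.3,0,91,0,0,-0.8,0,91,0,0,-0.9,0,91,0,0,-0.5,0,91,0,0,0,0,91,0,0,0,0]'
python3 - <<'E'
from h import *
goto([.59,-.026,.25])
c=camera_params("wrist");im=get_image("wrist")[:,:,::-1].copy();cv2.imwrite("pics/w8.png",im)
s=get_image("scene")[:,:,::-1].copy();cv2.imwrite("pics/scene5.png",s);d=get_image("side")[:,:,::-1].copy();cv2.imwrite("pics/side5.png",d)
def lid(im,c,P,z,r):
    rv=R.from_rotvec(c['orientation']).inv();q=cv2.projectPoints(np.array([[*P,z]]),rv.as_rotvec(),-rv.apply(c['xyz']),c['intrinsics'],c['dist_coeffs'])[0].ravel()
    x,y=q.round().astype(int);g=cv2.cvtColor(im,cv2.COLOR_BGR2HSV).astype(int);L=g[y,x];m=(np.abs(g-L)<[8,14,18]).all(2).astype(np.uint8)
    k=np.zeros_like(m);cv2.circle(k,(int(x),int(y)),r,1,-1);m&=k
    a=max(cv2.findContours(cv2.morphologyEx(m,cv2.MORPH_OPEN,np.ones((3,3))),0,1)[0],key=cv2.contourArea)
    T=onplane(c,a.reshape(-1,2),z)[:,:2].astype(np.float32)*1000;return q.round(1),L,cv2.boundingRect(a),cv2.fitEllipse(T)
print('wrist',lid(im,c,[.5905,-.026],.138,48));print('scene',lid(s,camera_params("scene"),[.5905,-.026],.138,15));print('side',lid(d,camera_params("side"),[.5905,-.026],.138,13))
# bystanders / anything else moved since the start
for n,i in(("scene",s),("side",d)):
    b=cv2.imread(f"pics/{n}0.png");df=cv2.absdiff(i,b).max(2)
    for k,p in({'cup':(389,225),'pen':(337,277),'tape':(196,254)} if n=="scene" else {'cup':(372,241),'pen':(314,272),'tape':(217,220)}).items():print(n,k,(df[p[1]-14:p[1]+14,p[0]-14:p[0]+14]>50).sum())
E
```

```text
clock: 24.33
position: [0.5948, -0.0272, 0.1553]
ee_rot: [-2.328, -2.007, 0.078]
force: [0.0, 0.4, 0.1]
width: 0.91
clock: 24.83
position: [0.6025, -0.0286, 0.2622]
ee_rot: [-2.326, -2.006, 0.079]
force: [-0.3, -0.6, -1.0]
width: 0.993
clock 24.83 [ 0.6025 -0.0286  0.2622] tilt [-0.084  0.018 -0.996] w 0.993 F [-0.3 -0.6 -1. ] [ 0.02 -0.29  0.33] ('jawdeg', np.float64(-8.4))
wrist (array([314.9, 203.2]), array([ 22,  25, 231]), (282, 173, 68, 74), ((589.8917846679688, -31.200130462646484), (60.244659423828125, 65.66423034667969), 145.57997131347656))
scene (array([295., 186.]), array([ 18,  23, 241]), (285, 178, 25, 16), ((589.683837890625, -29.438827514648438), (55.46800994873047, 62.46490478515625), 119.78205108642578))
side (array([303. , 191.3]), array([ 22,  19, 252]), (295, 184, 21, 15), ((588.0671997070312, -31.8799991607666), (55.58820343017578, 68.49205017089844), 137.41917419433594))
scene cup 0
scene pen 247
scene tape 58
side cup 0
side pen 246
side tape 285
```

Run:
```python
from h import *
c=camera_params("wrist");print('wrist lid',onplane(c,[[315.5,207]],.138).round(4),'diam check',np.linalg.norm(np.diff(onplane(c,[[282,207],[350,207]],.138),axis=0)))
for n in("scene","side"):
    cc=camera_params(n);im=cv2.imread(f"pics/{n}5.png");o=np.array(cc['xyz'])[:2]
    x,y=(295,186) if n=="scene" else (303,191)
    g=cv2.cvtColor(im,cv2.COLOR_BGR2HSV)
    print(n,[tuple(map(int,g[yy,x])) for yy in range(y-14,y+22,2)])
    print(n,[tuple(map(int,g[y,xx])) for xx in range(x-16,x+18,2)])
    a=cv2.imread(f"pics/{n}0.png")
    for k,p in({'pen':(337,277),'tape':(196,254),'cup':(389,225)} if n=="scene" else {'pen':(314,272),'tape':(217,220),'cup':(372,241)}).items():
        r=22;A=a[p[1]-r:p[1]+r,p[0]-r:p[0]+r];B=im[p[1]-r-10:p[1]+r+10,p[0]-r-10:p[0]+r+10]
        q=cv2.minMaxLoc(cv2.matchTemplate(B,A,cv2.TM_CCOEFF_NORMED));print(k,round(q[1],2),np.array(q[3])-10)
```

```text
wrist lid [[ 0.5895 -0.0291  0.138 ]] diam check 0.06127145817032008
scene [(102, 93, 164), (101, 90, 165), (102, 81, 164), (20, 22, 242), (18, 23, 241), (20, 24, 240), (18, 24, 241), (18, 23, 241), (19, 23, 241), (18, 23, 241), (18, 23, 242), (19, 30, 163), (16, 28, 157), (19, 28, 198), (19, 31, 154), (13, 22, 159), (14, 27, 161), (19, 28, 202)]
scene [(102, 93, 164), (99, 10, 172), (78, 7, 171), (18, 23, 241), (18, 24, 240), (19, 22, 239), (19, 23, 239), (18, 24, 241), (18, 23, 241), (18, 23, 241), (19, 23, 241), (18, 24, 242), (19, 23, 241), (20, 24, 241), (20, 22, 232), (23, 18, 233), (21, 18, 233)]
pen 0.69 [0 0]
tape 0.86 [0 0]
cup 0.98 [0 0]
side [(84, 8, 156), (103, 51, 161), (90, 6, 167), (84, 6, 197), (22, 19, 251), (22, 19, 252), (22, 19, 252), (22, 19, 252), (22, 18, 252), (23, 18, 252), (22, 19, 252), (19, 43, 223), (18, 45, 210), (19, 41, 209), (14, 35, 187), (16, 40, 172), (20, 33, 180), (20, 33, 214)]
side [(108, 147, 187), (108, 141, 172), (108, 139, 169), (111, 60, 171), (19, 28, 242), (21, 20, 252), (22, 19, 252), (22, 19, 252), (22, 19, 252), (23, 18, 252), (23, 18, 252), (23, 18, 252), (23, 17, 252), (23, 16, 251), (23, 16, 250), (23, 16, 250), (24, 16, 249)]
pen 0.84 [-8  5]
tape 0.83 [0 0]
cup 0.96 [0 0]
```

```bash
python3 -c "
from h import *
c=camera_params('scene');print(onplane(c,[[296.5,185.3]],.138).round(4));print(sign_off())"
```

```text
[[ 0.5892 -0.0306  0.138 ]]
the job is handed in; nothing more can be done
None
```

The platform is seated on both pins, the deep dish stands on it and the shallow dish lies on top. I handed the job in at about 25 s of the 67 s allowed; no verdict was reported.

**Last checks**
- **Platform:** both pins were seen coming up through the holes. The patch centre measured (0.586, -0.027) from two cameras, assuming the seated height, against about (0.584, -0.027) for the pins' midpoint.
- **Deep dish:** it looked upright after I let go, about 3–5 mm off the platform's middle (limit 10 mm).
- **Shallow dish:** its lid centre measured about (0.589, -0.029 to -0.031), roughly 3–5 mm off the deep dish (limit 10 mm). I had used up my picture views by then, so I checked this only by measurement, not by eye.
- **Setting down:** each piece was lowered to contact and then released. The contact force was about 65 N for the platform and about 30 N for each dish.
- **Cup and tape:** neither moved in either camera.

**Did not agree**
- **Tool tilt:** the tool had drifted about 5° off vertical by the end, and I had no command to correct it. Each piece was released slightly tilted and left to settle flat.
- **Pen:** the scene view showed no shift, but the side view's match was poor and suggested about 9 pixels. I put that down to shadow on a thin object, since the arm was never near the pen, but I did not confirm it.
- **Side camera, shallow lid:** this outline fit was uneven because it picked up the dish's wall or the deck, so I did not use it.

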